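Open the specimen vice to the mark and hold it open

TASK

On the small grey specimen vice, first swing the blue-knobbed clamp lever fully open, away from the front of the moving jaw. Then take the orange tab, pull the spring-loaded jaw out until its black pointer is inside the red band on the white strip, and finish while still holding it there, steady, against the spring (do not let go), so that a colleague can put the specimen in. Leave the other things on the bench where they are.

Things in the scene. Friction and masses are not known exactly. Their poses are not given: they have to be found in the camera images.
- vice: Fixed vice: grey base plate 180 x 150 x 16 mm. Origin: centre of its underside, on the bench; z up, x from moving to fixed jaw (the vice's axes used below). Fixed aluminium jaw 22 x 60 mm at x = +66 mm; moving jaw 24 x 60 mm at x = +38, y = 0 when home; the tops of both are 44 mm above the bench. Place and yaw vary.
- jaw (a joint): Travel of the moving jaw in m: 0 home, growing as it is pulled along the vice's -x, outer stop at 0.045. A spring pulls it home with about 3.3 N at 0 and 8.3 N at full travel (110 N/m); it springs back if let go. With the clamp lever shut, the lever arm blocks it after a few mm.
- pull_tab (a point): Centre (half-way up) of the orange upright tab on top of the moving jaw: 14 mm along the vice's x, 24 mm along its y, 36 mm high (44 to 80 mm above the bench), so this point is 62 mm above the bench. It moves with the jaw.
- moving_jaw: The sliding aluminium jaw (24 x 60 x 27 mm) with its orange tab and pointer, in one piece. Origin at the centre of its underside, 17 mm above the bench; axes as the vice's.
- pointer (a point): Tip of the black pointer bar (5 mm wide) on the moving jaw, over the white strip on the vice's -y side, 23 mm above the bench. With the jaw home it is at x = +75, y = -60 mm in the vice's frame; it moves along the vice's -x with the jaw.
- red_mark (a point): Centre of the red band (10 mm along the vice's x, 32 mm across) on the white strip, at y = -57 mm in the vice's frame, 18 to 19 mm above the bench; axes as the vice's. It is set 18 to 36 mm to the -x side of the pointer's home place and stays there. Jaw travel wanted = home pointer's x minus the band's x, in the vice's frame.
- clamp_lever (a joint): Lever angle in rad: 0 shut, arm along the vice's -y across the front of the moving jaw; grows as it turns clockwise seen from above, the arm swinging towards the vice's -x; 1.6 is the stop, fully open (arm along -x, out of the jaw's way). Starts between 0 and 0.12, turns with light friction (about 0.5 N at the knob), stays where left.
- lever_hinge (a point): Point on the lever's upright hinge axis, 29 mm above the bench, at x = +17, y = +50 mm in the vice's frame. The flat steel arm (12 mm wide, 24 to 34 mm above the bench) reaches from here to the knob.
- lever_knob (a point): Centre (half-way up) of the blue upright round knob, 14 mm in diameter and 38 mm high (from 34 to 72 mm above the bench), at the lever's end 120 mm from the hinge axis. In the vice's frame the knob lies at hinge + 120 mm x (-sin q, -cos q) for lever angle q.
- jar_center (a point): Small glass jar with a white cap, 48 mm in diameter, 65 mm high; this point is half-way up. Bystander, to be left alone.
- dish_center (a point): White dish 90 mm across, 16 mm high; point half-way up its middle. Bystander.
- brush_center (a point): Brush 170 mm long lying on the bench; point near its middle. Bystander.
- screwdriver_center (a point): Screwdriver 170 mm long lying on the bench; point near its middle. Bystander.
- specimen_center (a point): The specimen, a small brown lump on a round aluminium stub 32 mm in diameter, 26 mm high in all; point half-way up. Bystander: the colleague will load it.
- bottle_center (a point): White bottle with a blue cap, 50 mm in diameter, 110 mm high; point half-way up. Bystander.
Not all that is in view belongs to the job. Of the things like the vice, leave any that is brown or green; of the rest the smaller one is meant.

How it is judged (in metres and radians):
On the way:
1. the clamp lever is swung fully open while the jaw is still home (value of joint clamp_lever above 1.35 rad and value of joint jaw below 0.006 m), for 0.2 s.
At the end, for the whole second after the job is handed in: The pointer is inside the red band (within 5 mm of its centre along the jaw's travel) and still (under 10 mm/s), the fingers bear on the moving jaw or its tab with more than 2 N, and the clamp lever is still open (more than 1.35 rad of its 1.6) (x of pointer in the frame of red_mark between -0.005 and 0.005 m and velocity of joint jaw between -0.01 and 0.01 m/s and contact force between the fingers and moving_jaw above 2 N and value of joint clamp_lever above 1.35 rad); the arm keeps its last pose, push and grip.
It fails at once if the jaw is forced out against the shut lever (more than 12 mm while the lever is less than 1 rad open) (value of joint jaw above 0.012 m and value of joint clamp_lever below 1 rad).
It fails at once if a bystander is shifted by more than 25 mm (distance of any of jar_center, dish_center, brush_center, screwdriver_center, specimen_center, bottle_center from where it was at the start of the episode above 0.025 m).
It also fails if it takes over 45 s, if anything falls off the work surface, if the arm or the gripper's body presses on something with over 40 N, if the wrist force passes 120 N, or if a joint passes its speed limit or range.

ROBOT

A 6-joint arm with a two-finger parallel gripper is mounted at the origin on the work surface. World frame = base frame: x ahead of the robot, y to its left, z up, the work surface at z = 0. Lengths are in mm, angles in degrees, forces in N, time in s.
With the tool pointing down it reaches from about 350 to 850 mm from the base axis. Payload 8.1 kg.
Tool frame: the origin (TCP) lies midway between the tips of the shut fingers; the grasp point (between the pads) lies 19 mm behind it; z points along the fingers, y is the line along which they close (so a half turn about z gives the same grasp; the last joint's range is limited). The gripper opens to 85 mm and grips with 20 to 120 N. Pads are 22 mm wide; open, the fingers measure 114 mm over their backs; the gripper's body (76 mm by 85 mm) begins 54 mm behind the grasp point. The pads swing forward as they close: fully open they stand 13 mm farther back than shut.
Start: joints at [-73.533, 7.471, 85.268, -0, 87.261, -4.893], TCP at [218.555, -558.784, 231.292] pointing down, gripper open.
Joint ranges: [-169.43, 169.43], [-51.17, 129.36], [1.28, 143.12], [-76.62, 256.62], [0, 156.53], [-152.29, 152.29]. Speed limits (degrees/s): [136.94, 136.94, 159.86, 180, 180, 180].

INTERFACE

Orientations are given as [roll, pitch, yaw] about the fixed x, y, z axes, in that order (R = Rz(yaw) Ry(pitch) Rx(roll)).
In Python, from bench import sense, snapshot, camera_params, hand_in, masks_of, pinpoint gives the robot as it stands.
- The arm moves only by the tool step_arm, never from a script. Its argument "targets" is a list of rows, each an object with "angular": the turn, a rotation vector about the tool's x, y, z scaled (see below), a list of three; "dp": the shift along the tool's x, y, z scaled (see below), a list of three; "fingers": the closure, from 0 (fully open) to 1 (shut). A call has exactly 8 rows; each row is the pose to reach, as a shift and turn from the pose commanded when the call began, along the tool's axes at that moment, turning the shorter way round; what a row does not reach only later rows make up. The controller multiplies each number of a shift by 0.2 m and each number of a turn by 180 degrees. A row lasts 1/8 s, in which the tool goes at most 62.5 mm and 10.7 degrees, less where a joint would pass 70% of its speed; a pose out of reach is approached as far as the arm can. A call with a number of a shift or a turn outside -1 to 1 is refused whole. A call with a gripper value outside its range is refused whole. The fingers move at their own pace and stop on an object; "newtons" is the grip in N (left out, the last holds). Time passes only in rows, so rows that repeat a pose let the fingers close, or fill a call up. It gives the time, the measured TCP pose, the force, the opening and the grip force at its end, in the units of the state.
- sense(): the state, without advancing time (a new reading comes with each control period).
- snapshot(name): name is "scene" or "top" or "wrist"; returns the picture (480x640x3 uint8, blue, green, red); there is no depth.
- camera_params(name): a dict with "vfov" (degrees; the focal length in pixels is half the picture's height over the tangent of half this angle, whatever the lens; pixels are square), "cx", "cy" (the principal point, pixels), "R" (3x3) and "t" (3): a world point X has camera coordinates R X + t. Camera axes: x right, y down, z forward; pixel columns grow to the right and rows downward; lengths in mm; the calibration is good to about 2 mm. The wrist camera is an equidistant fisheye: a pixel r from the principal point sees the ray r / f radians off the axis. A picture is of the moment at which its call begins: read the wrist's pose just before it. camera_params takes no time and is no camera call; for the wrist camera it gives the pose at the moment of the call.
- hand_in(): hands the job in; it is judged then, once.
Trained networks look in the newest picture that a camera, given by its name, has taken for a name from the list of things; names that differ only in an ending like _2 or _b are one class to them, and where a whole thing is asked for, a point or a joint stands for the part that bears it (a point fixed in the world has none). Each returns a list of dicts, best first, with "conf" (0 to 1); they miss things now and then, are a little off and sometimes report something else, mostly with a low value. They report only what shows in the picture. A call takes as long as a camera call. They do not tell look-alikes from the thing itself.
- masks_of(camera, label): "pixels" (480x640 bool, what is visible of it) and "at" ([column, row] in pixels, amid what is visible of it).
- pinpoint(camera, label): "at" ([column, row] in pixels: a listed point, or the origin of a listed thing).
The state is a dict: "time": time; "joint_pos": joint angles; "qd": joint speeds; "joint_efforts": joint torques, N m; "tool_pos": TCP position; "tcp_rot": TCP orientation; "ft_force": force on the tool from outside, world axes, zero at the start; "wrist_torque": the same for the moment, N m; "finger_gap": finger opening in mm; "grip_force": force on a finger pad.
Only numpy, scipy, OpenCV 4.12 (cv2) and the standard library are available. Lean on these libraries where they do the work, as an engineer would, in place of code of your own. Each camera call takes 0.05 s, during which the arm holds its last target. There are 200 camera calls.

## Working session

There is one attempt and no reset: what is moved stays moved. The work goes in short steps, Python scripts to look and compute and a tool call to move; the robot and the scene stay as the last step left them, time stands still between calls to the robot, and variables do not carry over. Pictures are saved under pics/ and viewed, at most 10 in all, crops included, and the job is handed in when it is done.

Besides the shell and the picture viewer there is one more tool, called after "Request:" as name(argument=value, ...), one argument or row to a line, values as JSON. step_arm: Moves the arm, as the interface text tells. Its arguments: {"type":"object","properties":{"targets":{"type":"array","items":{"type":"object","properties":{"angular":{"type":"array","items":{"type":"number","minimum":-1,"maximum":1}},"dp":{"type":"array","items":{"type":"number","minimum":-1,"maximum":1}},"fingers":{"type":"number"}}}},"newtons":{"type":"number"}},"required":["targets"]}

```bash
mkdir -p pics; cat > h.py <<'E'
import numpy as np, cv2
from bench import *
def ray(c,px):
    p=camera_params(c); f=240/np.tan(np.radians(p['vfov']/2)); R=np.array(p['R']);t=np.array(p['t'])
    d=np.array([px[0]-p['cx'],px[1]-p['cy']])/f
    if c=='wrist':
        r=np.linalg.norm(d); v=np.array([*(d/r*np.sin(r) if r>0 else d),np.cos(r)])
    else: v=np.array([*d,1.])
    return -R.T@t, R.T@v
def at_z(c,px,z):
    o,v=ray(c,px); return o+v*(z-o[2])/v[2]
def proj(c,X):
    p=camera_params(c); f=240/np.tan(np.radians(p['vfov']/2)); v=np.array(p['R'])@np.array(X)+np.array(p['t'])
    if c=='wrist':
        r=np.linalg.norm(v[:2]); return np.array([p['cx'],p['cy']])+f*np.arctan2(r,v[2])*v[:2]/r
    return np.array([p['cx'],p['cy']])+f*v[:2]/v[2]
E
python3 - <<'E'
from h import *
for c in ('scene','top'):
    im=snapshot(c); cv2.imwrite(f'pics/{c}0.png',im)
    for l,z in (('vice',0),('pull_tab',62),('lever_hinge',29),('lever_knob',53),('pointer',23),('red_mark',19)):
        for d in pinpoint(c,l): print(c,l,np.round(d['at'],1),round(d['conf'],2),at_z(c,d['at'],z).round(1))
print(sense())
E
```

```text
scene vice [516.4 268.2] 0.86 [732.  386.6   0. ]
scene vice [312.4 328.1] 0.69 [617.6 -52.3   0. ]
scene vice [127.9 283.2] 0.56 [ 312.  -278.1    0. ]
scene pull_tab [142.6 255.2] 0.96 [ 325.3 -240.5   62. ]
scene pull_tab [328.4 309.6] 0.88 [645.  -39.6  62. ]
scene pull_tab [542.3 252.4] 0.81 [766.9 393.3  62. ]
scene pull_tab [338.5 152.7] 0.71 [207.9 329.6  62. ]
scene lever_hinge [337.4 150.9] 0.9 [147.7 375.2  29. ]
scene lever_hinge [538.6 248.2] 0.8 [736.4 444.5  29. ]
scene lever_hinge [335.8 304.5] 0.6 [617.9  -0.9  29. ]
scene lever_hinge [156.  247.8] 0.6 [ 274.7 -201.    29. ]
scene lever_knob [295.5 339.2] 0.95 [ 659.  -116.1   53. ]
scene lever_knob [511.8 268.4] 0.87 [756.1 314.3  53. ]
scene lever_knob [ 97.1 294.1] 0.84 [ 372.1 -340.5   53. ]
scene lever_knob [317.9 174.3] 0.84 [256.1 226.3  53. ]
scene pointer [332.7 365.8] 0.88 [716.7 -84.7  23. ]
scene pointer [348.2 186.3] 0.75 [306.5 284.4  23. ]
scene pointer [327. 333.] 0.69 [657.6 -50.9  23. ]
scene pointer [415.2 239.6] 0.66 [560.4 261.6  23. ]
scene pointer [141.6 314.3] 0.61 [ 432.9 -289.6   23. ]
scene
[... 1571 characters left out ...]
1.8  19. ]
{'time': 0.7, 'joint_pos': array([-7.35350778e+01,  7.46930509e+00,  8.52679318e+01, -5.73557891e-04,
        8.72603871e+01, -4.89200294e+00]), 'qd': array([-0.05122024,  0.01157723, -0.01596138,  0.0269367 ,  0.01131089,
       -0.0832394 ]), 'joint_efforts': array([-9.22950567e-04, -5.69150412e+01, -5.00750470e+01, -3.51078552e-04,
        9.83898353e-04, -8.98616861e-06]), 'tool_pos': array([ 218.53695091, -558.79797742,  231.31037529]), 'tcp_rot': array([1.79997682e+02, 7.73434624e-04, 2.13569525e+01]), 'ft_force': array([ 0.18308235, -0.44437734,  0.02411873]), 'wrist_torque': array([-0.03144135, -0.01169469, -0.00320668]), 'grip_force': 0.0, 'finger_gap': 85.24529694229585}
```

View pics/scene0.png

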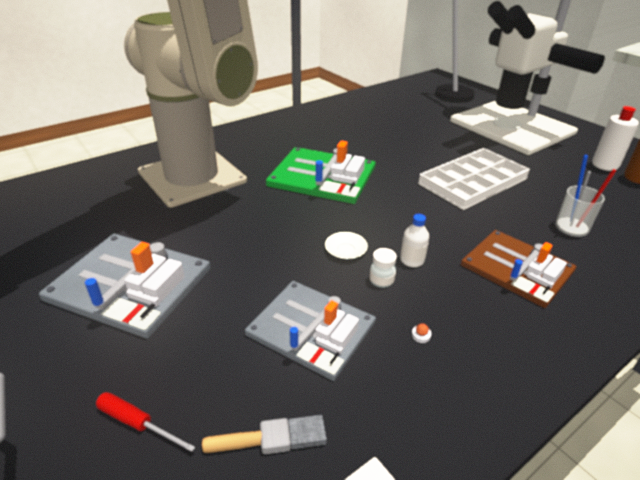

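View pics/top0.png

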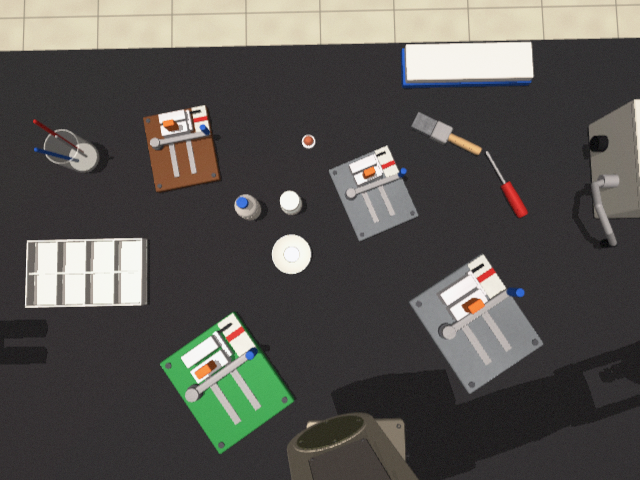

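The vice candidates in the scene picture are:
- green at (322,173) and brown at (520,266), both excluded by colour
- large grey at (125,283)
- small grey at (312,328), which is (373,193) in top

The small grey one fits, being the smaller of the two greys. Next I'll fit its pose and confirm it in an enlarged crop.

```bash
cat > fit.py <<'E'
from h import *
from scipy.optimize import least_squares
def model(p):
    x,y,a,q,s,tr=p; R=np.array([[np.cos(a),-np.sin(a)],[np.sin(a),np.cos(a)]])
    L={'vice':(0,0,0),'pull_tab':(38-tr,0,62),'lever_hinge':(17,50,29),'lever_knob':(17-120*np.sin(q),50-120*np.cos(q),53),'pointer':(75-tr,-60,23),'red_mark':(75-s,-57,19)}
    return {k:np.array([*(R@np.array(v[:2])+[x,y]),v[2]]) for k,v in L.items()}
E
cat > run1.py <<'E'
from fit import *
obs=[]
p0=np.array([617,-52,.35,.05,27,0.])
for c in ('scene','top'):
    snapshot(c)
    for l,X in model(p0).items():
        u=proj(c,X); ds=[d for d in pinpoint(c,l) if np.linalg.norm(d['at']-u)<22]
        if ds:
            d=min(ds,key=lambda d:np.linalg.norm(d['at']-u)); obs.append((c,l,np.array(d['at'])))
def fun(v):
    p=np.array([*v,0.]); m=model(p); return np.concatenate([proj(c,m[l])-a for c,l,a in obs])
r=least_squares(fun,p0[:5],loss='soft_l1',x_scale=[10,10,.1,.1,5]); print(r.x.round(3),np.degrees(r.x[2]))
m=model([*r.x,0])
for c,l,a in obs: print(c,l,(proj(c,m[l])-a).round(1))
for k,v in m.items(): print(k,v.round(1))
im=cv2.resize(snapshot('top')[130:260,310:440],(0,0),fx=4.5,fy=4.5,interpolation=cv2.INTER_CUBIC)
for k,v in m.items():
    u=(proj('top',v)-[310,130]+.5)*4.5; cv2.circle(im,tuple(int(i) for i in u),3,(255,0,255),-1)
cv2.imwrite('pics/crop1.png',im)
for l,z in (('jar_center',32),('dish_center',8),('brush_center',10),('screwdriver_center',10),('specimen_center',13),('bottle_center',55)):
    for d in pinpoint('top',l)[:1]: print(l,at_z('top',d['at'],z).round(0),d['conf'])
E
python3 run1.py
```

```text
[ 6.17394e+02 -5.34770e+01  3.88000e-01 -1.00000e-03  2.94170e+01] 22.205991684391936
scene vice [ 0.7 -0.4]
scene pull_tab [-0.3  1. ]
scene lever_hinge [-0.7 -2.4]
scene lever_knob [ 1.6 -0.3]
scene pointer [ 3.5 -2.6]
scene red_mark [-0.6  3.9]
top vice [ 3.6 -0.8]
top pull_tab [-0.2  0.9]
top lever_hinge [-2.2 -2. ]
top lever_knob [5.3 0.6]
top pointer [2.6 0.7]
vice [617.4 -53.5   0. ]
pull_tab [652.6 -39.1  62. ]
lever_hinge [614.2  -0.8  29. ]
lever_knob [ 659.7 -111.8   53. ]
pointer [709.5 -80.7  23. ]
red_mark [681.1 -89.   19. ]
jar_center [598. 137.  32.] 0.96
dish_center [484. 136.   8.] 0.58
brush_center [ 749. -226.   10.] 0.98
screwdriver_center [ 637. -351.   10.] 0.68
specimen_center [742.  91.  13.] 0.57
bottle_center [586. 233.  55.] 0.61
```

View pics/crop1.png

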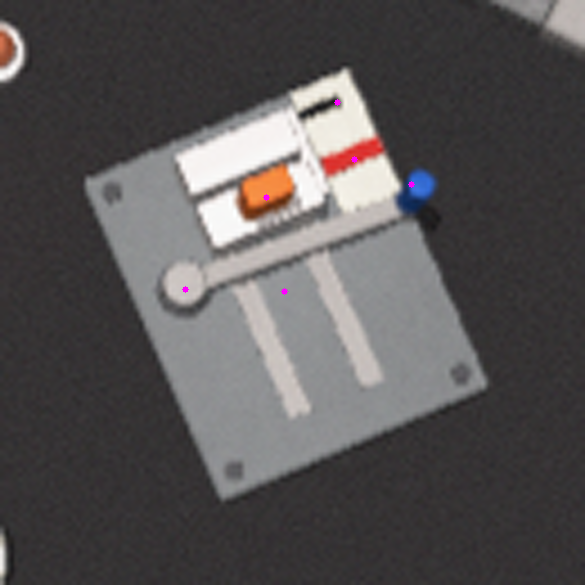

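The crop shows the small grey vice: knob at crop (420,185), hinge at (185,285), orange tab at (266,190), red band at (353,157) and pointer tip at (338,102). It's plain grey and clearly smaller than the other grey one, so this is the vice meant. I'll move above it with the tool's y axis along the vice's x.

Request:
step_arm(
  targets=[
    {"dp": [0.15, -0.075, 0], "angular": [0, 0, 0], "fingers": 0},
    {"dp": [0.35, -0.175, 0], "angular": [0, 0, 0], "fingers": 0},
    {"dp": [0.6, -0.3, 0], "angular": [0, 0, 0], "fingers": 0},
    {"dp": [0.85, -0.425, 0], "angular": [0, 0, 0], "fingers": 0},
    {"dp": [1, -0.5, 0], "angular": [0, 0, 0], "fingers": 0},
    {"dp": [1, -0.5, 0], "angular": [0, 0, 0], "fingers": 0},
    {"dp": [1, -0.5, 0], "angular": [0, 0, 0], "fingers": 0},
    {"dp": [1, -0.5, 0], "angular": [0, 0, 0], "fingers": 0},
  ],
)

```text
time: 2.75
tool_pos: [367.7, -393.6, 231.2]
tcp_rot: [180.0, 0.0, 21.3]
ft_force: [-0.3, -0.0, -0.4]
finger_gap: 85.3
grip_force: 0.0
```

Request:
step_arm(
  targets=[
    {"dp": [0.15, -0.075, 0], "angular": [0, 0, 0], "fingers": 0},
    {"dp": [0.35, -0.175, 0], "angular": [0, 0, 0], "fingers": 0},
    {"dp": [0.6, -0.3, 0], "angular": [0, 0, 0], "fingers": 0},
    {"dp": [0.85, -0.425, 0], "angular": [0, 0, 0], "fingers": 0},
    {"dp": [1, -0.5, 0], "angular": [0, 0, 0], "fingers": 0},
    {"dp": [1, -0.5, 0], "angular": [0, 0, 0], "fingers": 0},
    {"dp": [1, -0.5, 0], "angular": [0, 0, 0], "fingers": 0},
    {"dp": [1, -0.5, 0], "angular": [0, 0, 0], "fingers": 0},
  ],
)

```text
time: 3.75
tool_pos: [517.5, -228.2, 231.3]
tcp_rot: [180.0, 0.0, 21.2]
ft_force: [-0.1, -0.4, 0.9]
finger_gap: 85.0
grip_force: 0.0
```

Request:
step_arm(
  targets=[
    {"dp": [0.1, -0.05, 0], "angular": [0, 0, -0.055], "fingers": 0},
    {"dp": [0.2, -0.1, 0], "angular": [0, 0, -0.11], "fingers": 0},
    {"dp": [0.35, -0.18, 0], "angular": [0, 0, -0.165], "fingers": 0},
    {"dp": [0.5, -0.25, 0], "angular": [0, 0, -0.22], "fingers": 0},
    {"dp": [0.65, -0.33, 0], "angular": [0, 0, -0.275], "fingers": 0},
    {"dp": [0.8, -0.42, 0], "angular": [0, 0, -0.33], "fingers": 0},
    {"dp": [0.81, -0.42, 0], "angular": [0, 0, -0.385], "fingers": 0},
    {"dp": [0.81, -0.42, 0], "angular": [0, 0, -0.44], "fingers": 0},
  ],
)

```text
time: 4.75
tool_pos: [638.4, -90.4, 231.1]
tcp_rot: [-180.0, 0.0, 100.8]
ft_force: [-0.6, -0.1, 0.3]
finger_gap: 85.3
grip_force: 0.0
```

Request:
step_arm(
  targets=[
    {"dp": [0, 0, 0], "angular": [0, 0, -0.05], "fingers": 0},
    {"dp": [0, 0, 0], "angular": [0, 0, -0.066], "fingers": 0},
    {"dp": [0, 0, 0], "angular": [0, 0, -0.066], "fingers": 0},
    {"dp": [0, 0, 0], "angular": [0, 0, -0.066], "fingers": 0},
    {"dp": [0, 0, 0], "angular": [0, 0, -0.066], "fingers": 0},
    {"dp": [0, 0, 0], "angular": [0, 0, -0.066], "fingers": 0},
    {"dp": [0, 0, 0], "angular": [0, 0, -0.066], "fingers": 0},
    {"dp": [0, 0, 0], "angular": [0, 0, -0.066], "fingers": 0},
  ],
)

```text
time: 5.75
tool_pos: [638.5, -89.5, 231.3]
tcp_rot: [-180.0, -0.0, 112.4]
ft_force: [-1.3, -0.8, -0.1]
finger_gap: 85.2
grip_force: 0.0
```

```bash
cat > run2.py <<'E'
from fit import *
import sys
s=sense(); print(s['time'],s['tool_pos'],s['tcp_rot'],s['joint_pos'].round(1))
im=snapshot('wrist'); p0=np.array([617.4,-53.5,.388,0,29.4,0.])
m=model(p0); out=im.copy()
for l,X in m.items():
    u=proj('wrist',X); cv2.circle(out,tuple(int(i) for i in u),3,(255,0,255),-1)
    for d in pinpoint('wrist',l): print(l,u.round(1),np.round(d['at'],1),round(d['conf'],2),at_z('wrist',d['at'],X[2]).round(1),X.round(1))
cv2.imwrite(f'pics/w{sys.argv[1]}.png',out); cv2.imwrite(f'pics/wraw{sys.argv[1]}.png',im)
E
python3 run2.py 1
```

```text
5.75 [638.5217124  -89.53613012 231.29360595] [-1.79999163e+02 -4.59731819e-05  1.12440163e+02] [-12.5  14.4  77.5  -0.   88.1 -35. ]
vice [317.4 163.6] [317.7 164.2] 0.96 [617.9 -54.    0. ] [617.4 -53.5   0. ]
vice [317.4 163.6] [ 44.2 245.4] 0.74 [ 318.3 -271.    -0. ] [617.4 -53.5   0. ]
pull_tab [361.6 170. ] [ 28.5 266. ] 0.85 [ 344.3 -266.3   62. ] [652.6 -39.1  62. ]
pull_tab [361.6 170. ] [361.6 172.4] 0.75 [653.4 -41.   62. ] [652.6 -39.1  62. ]
lever_hinge [335.7 112.3] [ 23.  201.4] 0.97 [ 295.8 -210.4   29. ] [614.2  -0.8  29. ]
lever_hinge [335.7 112.3] [336.6 115.1] 0.93 [616.   -2.8  29. ] [614.2  -0.8  29. ]
lever_hinge [335.7 112.3] [364.8 224.6] 0.23 [680.8 -87.6  29. ] [614.2  -0.8  29. ]
lever_knob [335.4 246.4] [ 48.7 336.8] 0.87 [ 374.4 -361.3   53. ] [ 659.6 -111.9   53. ]
lever_knob [335.4 246.4] [329.8 247.8] 0.81 [ 655.4 -115.    53. ] [ 659.6 -111.9   53. ]
pointer [393.4 227.6] [112.1 309.5] 0.91 [ 450.3 -294.9   23. ] [709.5 -80.7  23. ]
pointer [393.4 227.6] [395.5 226.6] 0.85 [711.1 -78.9  23. ] [709.5 -80.7  23. ]
red_mark [363.5 223.5] [361.9 226.1] 0.75 [680.8 -92.1  19. ] [681.2 -89.   19. ]
red_mark [363.5 223.5] [ 94.5 303.4] 0.7 [ 422.3 -301.9   19. ] [681.2 -89.   19. ]
```

View pics/w1.png

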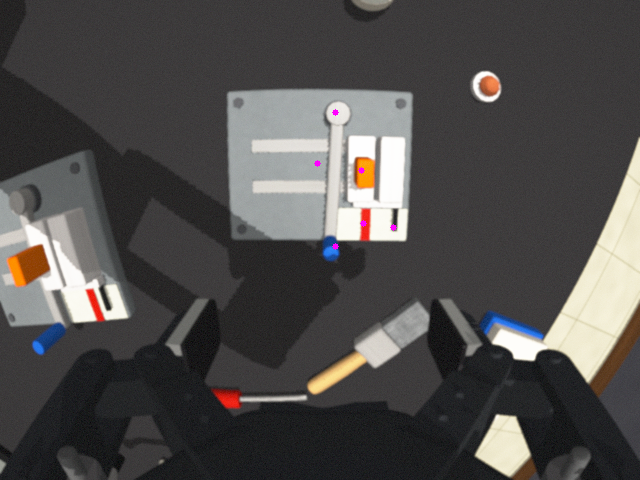

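The wrist view shows the vice square to the tool: hinge (337,113), knob (330,249), tab (364,172), red band (365,224), pointer (395,218). The lever is slightly open. I'll refine the fit with colour blobs.

```bash
cat > run3.py <<'E'
from fit import *
s=sense(); im=snapshot('wrist'); hsv=cv2.cvtColor(im,cv2.COLOR_BGR2HSV)
def cen(lo,hi,x0,x1,y0,y1):
    k=np.zeros(im.shape[:2],bool); k[y0:y1,x0:x1]=(cv2.inRange(hsv,lo,hi)>0)[y0:y1,x0:x1]
    r,c=np.where(k); print('blob',len(r),c.min(),c.max(),r.min(),r.max()); return np.array([c.mean(),r.mean()])
red=cen((0,150,100),(7,255,255),345,385,205,245)
print(im[212:232:3,385:406].min(2))
ob=[('red_mark',red,1)]
for l,u in (('vice',(317,164)),('pull_tab',(363,172)),('lever_hinge',(336,114)),('lever_knob',(330,249)),('pointer',(395,225))):
    for d in pinpoint('wrist',l):
        if np.linalg.norm(np.array(d['at'])-u)<12: ob.append((l,np.array(d['at']),1)); break
C=[((-90,-75),(232,240)),((-90,75),(228,92)),((90,75),(411.5,91)),((90,-75),(407.5,241.5))]
def fun(p):
    m=model([*p,0]); R=np.array([[np.cos(p[2]),-np.sin(p[2])],[np.sin(p[2]),np.cos(p[2])]])
    e=[proj('wrist',m[l])-a for l,a,w in ob]
    e+=[proj('wrist',[*(R@np.array(v)+p[:2]),16])-a for v,a in C]
    return np.concatenate(e)
r=least_squares(fun,[617,-53,.388,.05,29],loss='soft_l1',x_scale=[10,10,.1,.1,5])
print(r.x.round(3),np.degrees(r.x[2]),fun(r.x).reshape(-1,2).round(1).tolist(),[o[0] for o in ob])
for k,v in model([*r.x,0]).items(): print(k,v.round(1))
a=r.x[2]; ex=np.array([np.cos(a),np.sin(a),0])
for l,px,z in (('red',red,19),('ptr',(395,218),23)): print(l,(at_z('wrist',px,z)-[*r.x[:2],0])@ex)
E
python3 run3.py
```

```text
blob 260 361 369 209 240
[[243 243 244 243 243 239 216 157  91  50  33  51 114 187 233 242 243 241
  242 241 241]
 [242 243 243 241 240 236 202 149  85  46  36  58 122 196 236 241 241 240
  242 241 239]
 [242 243 242 243 239 226 185 129  75  41  36  62 138 217 237 241 240 240
  240 240 238]
 [244 244 244 242 229 195 153 113  71  36  42  67 150 225 240 242 240 242
  240 241 238]
 [242 244 244 244 240 226 165 105  58  44  42  77 155 224 241 244 243 242
  242 242 232]
 [242 243 243 243 241 222 165  96  50  40  48  92 174 227 240 242 242 242
  243 241 232]
 [241 243 243 240 234 218 179 130 110 105 109 138 201 232 242 241 241 241
  243 242 230]]
[ 6.19284e+02 -5.41690e+01  3.87000e-01  4.40000e-02  2.93250e+01] 22.181333908253205 [[-0.0, 0.4], [0.8, 0.8], [0.7, -0.9], [-3.4, -0.4], [0.0, -1.3], [1.7, 0.4], [-1.1, 0.9], [-2.4, -0.4], [1.4, 0.7], [-0.5, 0.0]] ['red_mark', 'vice', 'pull_tab', 'lever_hinge', 'lever_knob', 'pointer']
vice [619.3 -54.2   0. ]
pull_tab [654.5 -39.8  62. ]
lever_hinge [616.1  -1.5  29. ]
lever_knob [ 656.6 -114.4   53. ]
pointer [711.4 -81.4  23. ]
red_mark [683.1 -89.7  19. ]
red 45.66563382059971
ptr 74.67621643163817
```

Request:
step_arm(
  targets=[
    {"dp": [-0.075, 0.018, 0.1], "angular": [0, 0, 0], "fingers": 0},
    {"dp": [-0.15, 0.036, 0.3], "angular": [0, 0, 0], "fingers": 0},
    {"dp": [-0.15, 0.036, 0.5], "angular": [0, 0, 0], "fingers": 0},
    {"dp": [-0.15, 0.036, 0.7], "angular": [0, 0, 0], "fingers": 0},
    {"dp": [-0.15, 0.036, 0.83], "angular": [0, 0, 0], "fingers": 0},
    {"dp": [-0.15, 0.036, 0.92], "angular": [0, 0, 0], "fingers": 0},
    {"dp": [-0.15, 0.036, 0.95], "angular": [0, 0, 0], "fingers": 0},
    {"dp": [-0.15, 0.036, 0.95], "angular": [0, 0, 0], "fingers": 0},
  ],
)

```text
time: 7.4
tool_pos: [657.0, -114.6, 41.9]
tcp_rot: [180.0, 0.0, 112.4]
ft_force: [-1.3, 1.0, -0.2]
finger_gap: 85.3
grip_force: 0.0
```

```bash
python3 run2.py 2 | grep -E "^[0-9]|knob|hinge"
```

```text
7.4 [ 657.04863617 -114.64552221   41.87809495] [1.79965069e+02 2.34078405e-02 1.12441604e+02] [-14.3  26.3  83.2   0.   70.5 -36.7]
lever_hinge [330.7  17.7] [337.7  22.3] 0.57 [617.6  -1.6  29. ] [614.2  -0.8  29. ]
lever_knob [330.5 315.3] [323.8 320.4] 0.61 [ 657.8 -114.9   53. ] [ 659.6 -111.9   53. ]
lever_knob [330.5 315.3] [605.2   9.4] 0.41 [719.   60.5  53. ] [ 659.6 -111.9   53. ]
```

View pics/wraw2.png

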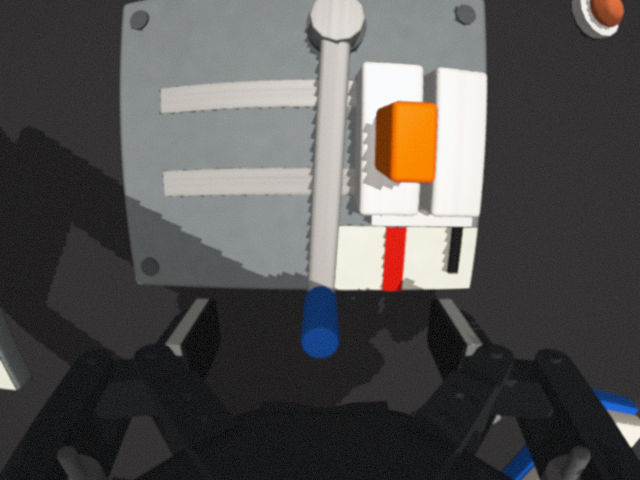

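The knob, at (320,322), is centred between the open fingers. Closing on it.

Request:
step_arm(
  newtons=25,
  targets=[
    {"dp": [0, 0, 0], "angular": [0, 0, 0], "fingers": 1},
    {"dp": [0, 0, 0], "angular": [0, 0, 0], "fingers": 1},
    {"dp": [0, 0, 0], "angular": [0, 0, 0], "fingers": 1},
    {"dp": [0, 0, 0], "angular": [0, 0, 0], "fingers": 1},
    {"dp": [0, 0, 0], "angular": [0, 0, 0], "fingers": 1},
    {"dp": [0, 0, 0], "angular": [0, 0, 0], "fingers": 1},
    {"dp": [0, 0, 0], "angular": [0, 0, 0], "fingers": 1},
    {"dp": [0, 0, 0], "angular": [0, 0, 0], "fingers": 1},
  ],
)

```text
time: 8.75
tool_pos: [656.6, -114.6, 41.3]
tcp_rot: [-180.0, -0.0, 112.4]
ft_force: [-0.2, -0.3, 0.8]
finger_gap: 13.0
grip_force: 26.0
```

```bash
python3 - <<'E'
import numpy as np
# tool frame: x=-vice? tool x=(cos112.4,sin112.4), y=(cos22.4,sin22.4)
a=np.radians(112.44); X=np.array([np.cos(a),np.sin(a)]); Y=np.array([np.sin(a),-np.cos(a)])
h=np.array([616.8,-1.5]); va=np.radians(22.2); ex=np.array([np.cos(va),np.sin(va)]); ey=np.array([-ex[1],ex[0]])
k0=np.array([657.0,-114.7]); d=k0-h; q0=np.arctan2(-d@ex,-d@ey); print(q0,np.hypot(*d))
for q in np.linspace(q0,1.56,15):
    p=h+120*(-np.sin(q)*ex-np.cos(q)*ey)-k0; print(round(q,3),p.round(1),(np.array([p@X,p@Y])/200).round(3))
E
```

```text
0.04623106559225085 120.12610041119292
0.046 [-0.   0.1] [0.001 0.   ]
0.154 [-12.5  -3.6] [ 0.007 -0.064]
0.262 [-25.2  -5.9] [ 0.021 -0.128]
0.371 [-38.2  -6.8] [ 0.042 -0.189]
0.479 [-51.1  -6.3] [ 0.068 -0.248]
0.587 [-64.   -4.4] [ 0.102 -0.304]
0.695 [-76.5  -1.2] [ 0.141 -0.356]
0.803 [-88.7   3.4] [ 0.185 -0.403]
0.911 [-100.2    9.3] [ 0.234 -0.445]
1.019 [-111.1   16.4] [ 0.288 -0.482]
1.127 [-121.1   24.6] [ 0.345 -0.513]
1.236 [-130.2   33.8] [ 0.405 -0.537]
1.344 [-138.2   44. ] [ 0.467 -0.555]
1.452 [-145.1   55. ] [ 0.531 -0.566]
1.56 [-150.8   66.7] [ 0.596 -0.57 ]
```

Request:
step_arm(
  targets=[
    {"dp": [0.007, -0.064, 0], "angular": [0, 0, 0], "fingers": 1},
    {"dp": [0.021, -0.128, 0], "angular": [0, 0, 0], "fingers": 1},
    {"dp": [0.042, -0.189, 0], "angular": [0, 0, 0], "fingers": 1},
    {"dp": [0.068, -0.248, 0], "angular": [0, 0, 0], "fingers": 1},
    {"dp": [0.102, -0.304, 0], "angular": [0, 0, 0], "fingers": 1},
    {"dp": [0.141, -0.356, 0], "angular": [0, 0, 0], "fingers": 1},
    {"dp": [0.185, -0.403, 0], "angular": [0, 0, 0], "fingers": 1},
    {"dp": [0.185, -0.403, 0], "angular": [0, 0, 0], "fingers": 1},
  ],
)

```text
time: 9.75
tool_pos: [566.9, -111.1, 41.5]
tcp_rot: [-180.0, -0.0, 112.5]
ft_force: [-1.8, -1.8, 0.2]
finger_gap: 13.0
grip_force: 25.9
```

Request:
step_arm(
  targets=[
    {"dp": [0.049, -0.042, 0], "angular": [0, 0, 0], "fingers": 1},
    {"dp": [0.103, -0.079, 0], "angular": [0, 0, 0], "fingers": 1},
    {"dp": [0.16, -0.11, 0], "angular": [0, 0, 0], "fingers": 1},
    {"dp": [0.22, -0.134, 0], "angular": [0, 0, 0], "fingers": 1},
    {"dp": [0.282, -0.152, 0], "angular": [0, 0, 0], "fingers": 1},
    {"dp": [0.346, -0.163, 0], "angular": [0, 0, 0], "fingers": 1},
    {"dp": [0.411, -0.167, 0], "angular": [0, 0, 0], "fingers": 1},
    {"dp": [0.411, -0.167, 0], "angular": [0, 0, 0], "fingers": 1},
  ],
)

```text
time: 10.75
tool_pos: [505.0, -46.7, 41.4]
tcp_rot: [-180.0, -0.0, 112.5]
ft_force: [-1.6, 0.7, 5.0]
finger_gap: 13.3
grip_force: 26.3
```

Request:
step_arm(
  targets=[
    {"dp": [0, 0, 0], "angular": [0, 0, 0], "fingers": 0},
    {"dp": [0, 0, 0], "angular": [0, 0, 0], "fingers": 0},
    {"dp": [0, 0, 0], "angular": [0, 0, 0], "fingers": 0},
    {"dp": [0, 0, 0], "angular": [0, 0, 0], "fingers": 0},
    {"dp": [0, 0, -0.1], "angular": [0, 0, 0], "fingers": 0},
    {"dp": [0, 0, -0.25], "angular": [0, 0, 0], "fingers": 0},
    {"dp": [0, 0, -0.4], "angular": [0, 0, 0], "fingers": 0},
    {"dp": [0, 0, -0.4], "angular": [0, 0, 0], "fingers": 0},
  ],
)

```text
time: 11.75
tool_pos: [507.9, -48.4, 124.3]
tcp_rot: [179.7, 0.2, 112.4]
ft_force: [0.8, -0.0, 0.5]
finger_gap: 85.3
grip_force: 0.0
```

```bash
python3 run2.py 3 | grep -E "^[0-9]|knob|hinge|tab|pointer"
```

```text
11.75 [507.86492647 -48.39050221 124.25636417] [1.79743356e+02 1.68529208e-01 1.12432174e+02] [-11.2  -2.3 106.8   0.   75.2 -33.6]
pull_tab [524.6 323.7] [518.2 321.1] 0.76 [644.5 -38.6  62. ] [652.6 -39.1  62. ]
lever_hinge [492.1 241.7] [488.3 239.5] 0.65 [ 6.099e+02 -4.000e-01  2.900e+01] [614.2  -0.8  29. ]
lever_hinge [492.1 241.7] [ 38.5 321. ] 0.63 [ 291.9 -215.7   29. ] [614.2  -0.8  29. ]
lever_hinge [492.1 241.7] [494.4 290.9] 0.63 [635.5 -32.8  29. ] [614.2  -0.8  29. ]
lever_knob [476.3 399. ] [318.7 258. ] 0.75 [502.4 -49.4  53. ] [ 659.6 -111.9   53. ]
lever_knob [476.3 399. ] [628.9 192.6] 0.21 [694.4  80.9  53. ] [ 659.6 -111.9   53. ]
pointer [526. 361.] [627.3 190.9] 0.65 [722.9  90.1  23. ] [709.5 -80.7  23. ]
pointer [526. 361.] [521.6 352.9] 0.57 [699.3 -74.8  23. ] [709.5 -80.7  23. ]
```

View pics/wraw3.png

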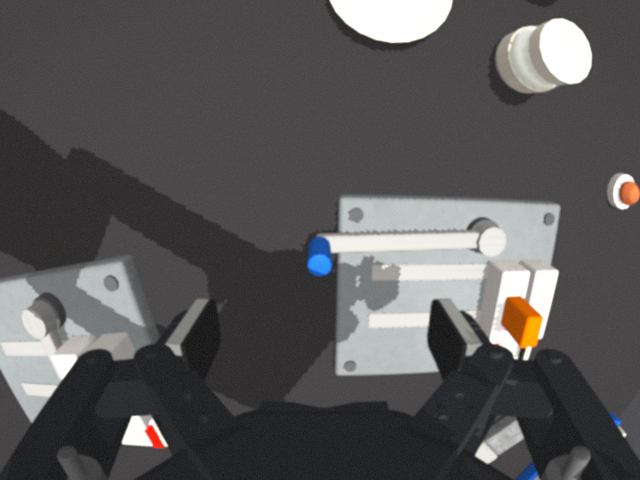

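The lever is open: the arm runs along the vice's −x from the hinge at (488,240) to the knob at (319,257), and the jaw is still home. Next I move above the tab.

Request:
step_arm(
  targets=[
    {"dp": [-0.03, 0.08, 0], "angular": [0, 0, 0], "fingers": 0},
    {"dp": [-0.08, 0.23, 0], "angular": [0, 0, 0], "fingers": 0},
    {"dp": [-0.14, 0.4, 0], "angular": [0, 0, 0], "fingers": 0},
    {"dp": [-0.2, 0.57, 0], "angular": [0, 0, 0], "fingers": 0},
    {"dp": [-0.243, 0.695, 0], "angular": [0, 0, 0], "fingers": 0},
    {"dp": [-0.243, 0.695, 0], "angular": [0, 0, 0], "fingers": 0},
    {"dp": [-0.243, 0.695, 0], "angular": [0, 0, 0], "fingers": 0},
    {"dp": [-0.243, 0.695, 0], "angular": [0, 0, 0], "fingers": 0},
  ],
)

```text
time: 13.1
tool_pos: [651.9, -39.8, 121.1]
tcp_rot: [-180.0, -0.0, 112.4]
ft_force: [-0.4, 0.1, 0.2]
finger_gap: 85.2
grip_force: 0.0
```

```bash
python3 run2.py 4 | grep -E "^[0-9]|tab|pointer|red"; python3 - <<'E'
from h import *
im=cv2.imread('pics/wraw4.png'); h=cv2.cvtColor(im,cv2.COLOR_BGR2HSV)
m=cv2.inRange(h,(8,150,100),(20,255,255)); n,_,st,ce=cv2.connectedComponentsWithStats(m)
for i in range(1,n):
    if st[i,4]>100: print(st[i],ce[i])
E
```

```text
13.1 [651.90167545 -39.82917656 121.10258916] [-1.79964350e+02 -1.95785507e-02  1.12430437e+02] [ -8.   19.7  82.8  -0.   77.6 -30.4]
pull_tab [324.2 260.2] [326.2 262.4] 0.74 [654.3 -40.   62. ] [652.6 -39.1  62. ]
pointer [373.6 318.7] [ 47.  386.8] 0.7 [ 442.9 -301.2   23. ] [709.5 -80.7  23. ]
pointer [373.6 318.7] [377.7 316.3] 0.67 [711.6 -77.7  23. ] [709.5 -80.7  23. ]
pointer [373.6 318.7] [327.4 239.2] 0.31 [654.7 -37.3  23. ] [709.5 -80.7  23. ]
red_mark [333.5 312.9] [ 36.8 377.4] 0.75 [ 425.5 -301.3   19. ] [681.2 -89.   19. ]
red_mark [333.5 312.9] [338.  316.2] 0.61 [685.4 -90.2  19. ] [681.2 -89.   19. ]
[501 108  26  27 546] [512.99267399 120.98901099]
[316 237  24  55 875] [326.952      264.25257143]
[601 341  39  69 820] [622.34146341 377.92317073]
```

Request:
step_arm(
  newtons=40,
  targets=[
    {"dp": [-0.005, 0.011, 0.08], "angular": [0, 0, 0], "fingers": 0},
    {"dp": [-0.005, 0.011, 0.2], "angular": [0, 0, 0], "fingers": 0},
    {"dp": [-0.005, 0.011, 0.3], "angular": [0, 0, 0], "fingers": 0},
    {"dp": [-0.005, 0.011, 0.36], "angular": [0, 0, 0], "fingers": 0},
    {"dp": [-0.005, 0.011, 0.36], "angular": [0, 0, 0], "fingers": 0},
    {"dp": [-0.005, 0.011, 0.36], "angular": [0, 0, 0], "fingers": 0.3},
    {"dp": [-0.005, 0.011, 0.36], "angular": [0, 0, 0], "fingers": 0.6},
    {"dp": [-0.005, 0.011, 0.36], "angular": [0, 0, 0], "fingers": 1},
  ],
)

```text
time: 14.45
tool_pos: [655.8, -39.9, 50.2]
tcp_rot: [179.9, 0.0, 112.4]
ft_force: [-0.5, 0.9, -0.1]
finger_gap: 32.3
grip_force: 0.0
```

Request:
step_arm(
  targets=[
    {"dp": [0, 0, 0], "angular": [0, 0, 0], "fingers": 1},
    {"dp": [0, 0, 0], "angular": [0, 0, 0], "fingers": 1},
    {"dp": [0, 0, 0], "angular": [0, 0, 0], "fingers": 1},
    {"dp": [0, 0, 0], "angular": [0, 0, 0], "fingers": 1},
    {"dp": [0, 0, 0], "angular": [0, 0, 0], "fingers": 1},
    {"dp": [0, 0, 0], "angular": [0, 0, 0], "fingers": 1},
    {"dp": [0, 0, 0], "angular": [0, 0, 0], "fingers": 1},
    {"dp": [0, 0, 0], "angular": [0, 0, 0], "fingers": 1},
  ],
)

```text
time: 15.45
tool_pos: [654.6, -40.2, 49.9]
tcp_rot: [-179.9, -0.0, 112.4]
ft_force: [-5.5, -1.2, 5.8]
finger_gap: 13.0
grip_force: 41.3
```

Request:
step_arm(
  targets=[
    {"dp": [0, -0.02, 0], "angular": [0, 0, 0], "fingers": 1},
    {"dp": [0, -0.045, 0], "angular": [0, 0, 0], "fingers": 1},
    {"dp": [0, -0.07, 0], "angular": [0, 0, 0], "fingers": 1},
    {"dp": [0, -0.095, 0], "angular": [0, 0, 0], "fingers": 1},
    {"dp": [0, -0.12, 0], "angular": [0, 0, 0], "fingers": 1},
    {"dp": [0, -0.14, 0], "angular": [0, 0, 0], "fingers": 1},
    {"dp": [0, -0.148, 0], "angular": [0, 0, 0], "fingers": 1},
    {"dp": [0, -0.148, 0], "angular": [0, 0, 0], "fingers": 1},
  ],
)

```text
time: 16.45
tool_pos: [628.5, -50.8, 50.0]
tcp_rot: [179.9, 0.0, 112.4]
ft_force: [5.2, 3.4, 1.8]
finger_gap: 13.0
grip_force: 40.9
```

```bash
python3 run2.py 5 | grep -E "^[0-9]|pointer|red"; python3 - <<'E'
from h import *
s=sense();print(s['tool_pos'],s['ft_force'],s['grip_force'])
im=cv2.imread('pics/wraw5.png'); cv2.imwrite('pics/c5.png',cv2.resize(im[200:460,200:520],(0,0),fx=2.4,fy=2.2))
t=snapshot('top'); a=cv2.resize(t[135:225,325:445],(0,0),fx=6,fy=6,interpolation=cv2.INTER_CUBIC);cv2.imwrite('pics/t5.png',a)
E
```

```text
16.45 [628.48138529 -50.84631676  49.98244499] [1.79877320e+02 1.93223303e-02 1.12438858e+02] [ -9.3  20.6  89.6   0.1  69.7 -31.8]
pointer [433.  373.8] [ 27.1 436.7] 0.94 [ 441.8 -306.1   23. ] [709.5 -80.7  23. ]
[628.58762755 -50.82530989  49.97726378] [5.46446315 2.69285705 1.62503811] 40.9572958946228
```

View pics/c5.png

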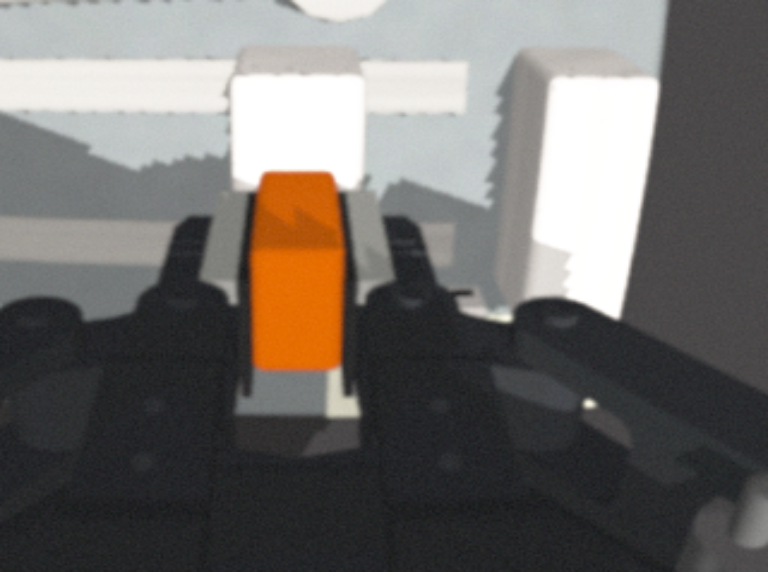

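The crop shows the tab held between the pads and the jaw well out, but the fingers hide the pointer from the wrist camera. I'll check it in the top and scene views.

```bash
python3 - <<'E'
from h import *
t=cv2.imread('pics/t5.png')
s=snapshot('scene'); b=cv2.resize(s[290:390,270:390],(0,0),fx=5.4,fy=5.4,interpolation=cv2.INTER_CUBIC)
b=cv2.resize(b,(400,540)); t=cv2.resize(t,(400,540)); 
cv2.imwrite('pics/ts5.png',np.hstack([t,b]))
for c in('top','scene'):
  for l,z in(('pointer',23),('red_mark',19)):
    for d in pinpoint(c,l):
      X=at_z(c,d['at'],z)
      if np.linalg.norm(X[:2]-[683,-90])<50: print(c,l,np.round(d['at'],1),round(d['conf'],2),X.round(1), (X[:2]-[619.3,-54.2])@[.926,.3776])
E
```

```text
scene red_mark [315.9 355.1] 0.42 [681.6 -91.9  19. ] 43.42651018219523
```

View pics/ts5.png

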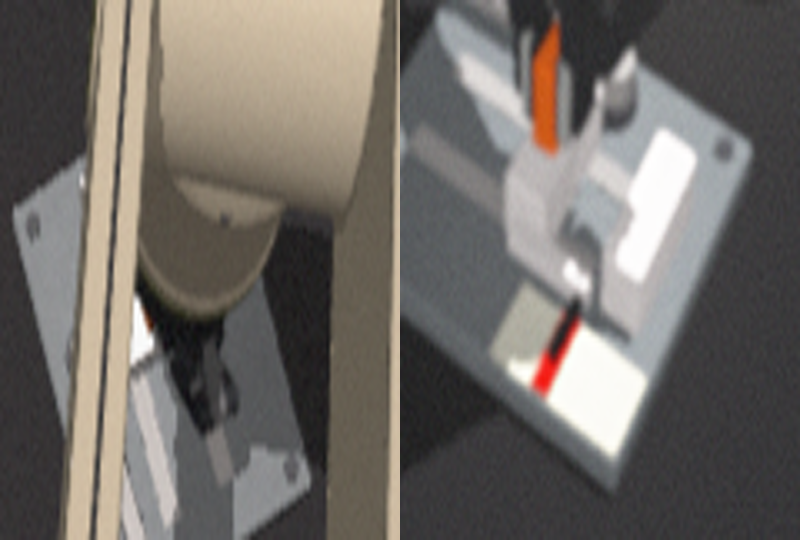

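```bash
python3 - <<'E'
from h import *
f=lambda u,v:((u-400)/400*120+270-.4,290+v/540*100-.4)
for n,(u,v),z in(('ptr tip',(556,353),23),('ptr mid',(567,330),23),('red end',(542,388),19),('red end2',(578,320),19)):
    X=at_z('scene',f(u,v),z); d=X[:2]-[619.3,-54.2]; print(n,X.round(1),d@[.926,.3776],d@[-.3776,.926])
E
```

```text
ptr tip [684.4 -93.   23. ] 45.620647536096776 -60.49086214264158
ptr mid [680.6 -83.5  23. ] 45.6759032079015 -50.255741711943855
red end [ 688.3 -104.2   19. ] 45.017036377243286 -72.34037595547873
red end2 [678.1 -74.8  19. ] 46.671007932271266 -41.24504890971464
```

The scene crop shows the pointer over the middle of the red band (vice x 45.6 against 45.8 mm). The grip is 41 N and the arm is still. Handing in.

```bash
python3 -c "
from bench import *
s=sense();print(s['time'],s['tool_pos'],s['ft_force'],s['grip_force']);print(hand_in())"
```

```text
17.1 [628.59735031 -50.84187631  49.96482771] [5.79059699 2.88159885 2.05013883] 40.95699906349182
the job is handed in; nothing more can be done
None
```

The job is handed in (no verdict was returned): the lever on the small grey vice is open to about 1.56 rad by my estimate, and the jaw is held by its tab with the pointer measured within about 0.2 mm of the red band's centre.

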